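# Find the loose bolt of the lid press and hold its keeper open

### The job

Work the lid press once to settle it: pull its lever all the way down and ease it slowly back up to rest, without letting it snap. Then tap the heads of the three bolts in its base until you find the loose one, which sinks; lift that bolt's hinged keeper, and no other, to about 45 degrees or more so that a wrench could get at the bolt, and finish while still holding it open. Leave the other things on the bench where they are.

Things in the scene. Friction and masses are not known exactly. Their poses are not given: they have to be found in the camera images.
- press: Grey bench press for tin lids, fixed: base plate 190 x 430 mm, top 34 mm above the bench; column (235 mm high), lever and a small fixed tin at y = +150 mm, three bolts at x = -15, y = 0, -85, -170 mm (left, middle, right). Origin: centre of its underside; x to its back (away from the robot), y to its left, z up. Turned up to 0.2 rad. Its keeper hinges lie along y, at x = 21, z = 41 mm.
- lever (a joint): Press lever, a rod from a pivot on the column (press frame 72, 150, 218 mm; axis along the press's y) toward the robot, 190 mm from pivot to ball centre. 0 = up at rest, 0.35 rad above level; grows as it is pulled down; end of stroke 0.70 rad. A spring lifts it: 5 N at the ball at the top, 10 N at the end; let go, it snaps up.
- lever_ball (a point): Centre of the black ball, 28 mm in diameter, at the lever's free end; 283 mm above the bench at rest, 153 mm at the end of the stroke. It can be pinched from above across the press's y, and then turns between the pads as the lever swings.
- bolt_left (a joint): How far the left bolt has sunk, m, 0 at the start. A tight bolt gives less than 1.5 mm under 10 to 20 N. The loose one gives way at about 3 N, sinks 6.5 mm to a firm stop and stays down. Which of the three is loose differs each time and cannot be seen beforehand.
- head_left (a point): Centre of the top of the left bolt's head: a plain steel hexagon about 25 mm across, its top 58 mm above the bench and 15 mm above the keeper plate round it (hole 31 mm wide).
- keeper_left (a joint): Opening of the left bolt's keeper, rad: 0 = shut round the bolt head, grows as its front end is lifted up and back, stop at 1.25. Weighs 90 g, falls shut when let go. Steel plate 60 x 52 x 4 mm, hinged near its back edge, with a hole for the bolt head and a lifting tab on a narrow tongue in front.
- tab_left (a point): Grip point on the left keeper's lifting tab: upright steel tab 10 mm thick (along the press's y), 22 mm wide (along x), round-topped. The point is 12 mm below its top, 86 mm in front of and (shut) 20 mm above the hinge axis, 61 mm above the bench. Pinched across its thickness it turns between the pads as the keeper swings.
- bolt_middle (a joint): How far the middle bolt has sunk, m, 0 at the start. A tight bolt gives less than 1.5 mm under 10 to 20 N. The loose one gives way at about 3 N, sinks 6.5 mm to a firm stop and stays down. Which of the three is loose differs each time and cannot be seen beforehand.
- head_middle (a point): Centre of the top of the middle bolt's head: a plain steel hexagon about 25 mm across, its top 58 mm above the bench and 15 mm above the keeper plate round it (hole 31 mm wide).
- keeper_middle (a joint): Opening of the middle bolt's keeper, rad: 0 = shut round the bolt head, grows as its front end is lifted up and back, stop at 1.25. Weighs 90 g, falls shut when let go. Steel plate 60 x 52 x 4 mm, hinged near its back edge, with a hole for the bolt head and a lifting tab on a narrow tongue in front.
- tab_middle (a point): Grip point on the middle keeper's lifting tab: upright steel tab 10 mm thick (along the press's y), 22 mm wide (along x), round-topped. The point is 12 mm below its top, 86 mm in front of and (shut) 20 mm above the hinge axis, 61 mm above the bench. Pinched across its thickness it turns between the pads as the keeper swings.
- bolt_right (a joint): How far the right bolt has sunk, m, 0 at the start. A tight bolt gives less than 1.5 mm under 10 to 20 N. The loose one gives way at about 3 N, sinks 6.5 mm to a firm stop and stays down. Which of the three is loose differs each time and cannot be seen beforehand.
- head_right (a point): Centre of the top of the right bolt's head: a plain steel hexagon about 25 mm across, its top 58 mm above the bench and 15 mm above the keeper plate round it (hole 31 mm wide).
- keeper_right (a joint): Opening of the right bolt's keeper, rad: 0 = shut round the bolt head, grows as its front end is lifted up and back, stop at 1.25. Weighs 90 g, falls shut when let go. Steel plate 60 x 52 x 4 mm, hinged near its back edge, with a hole for the bolt head and a lifting tab on a narrow tongue in front.
- tab_right (a point): Grip point on the right keeper's lifting tab: upright steel tab 10 mm thick (along the press's y), 22 mm wide (along x), round-topped. The point is 12 mm below its top, 86 mm in front of and (shut) 20 mm above the hinge axis, 61 mm above the bench. Pinched across its thickness it turns between the pads as the keeper swings.
- tin_lid: A loose round tin lid, 62 mm across, 10 mm high, lying on the base plate behind the bolts. Origin: centre of its underside. A bystander.
- tape_black: A loose roll of black tape, 66 mm across, 19 mm high, lying on the bench in front of the press. Origin: centre of its underside. A bystander.
- marker_1: A loose marker pen, 123 mm long, 17 mm thick, lying on the bench front right. Origin: its middle, underside. A bystander.
- jar: A closed jar, 62 mm across, 78 mm high, standing on the bench at the left. Origin: centre of its underside. A bystander.

How it is judged:
On the way, in this order (a step that is already met when the one before it is completed fails the run):
1. the lever is pulled down to the end of its stroke (past 0.6 of 0.7 rad) (value of joint lever above 0.6 rad), for 0.1 s.
2. the lever is back up at rest (under 0.06 rad) (value of joint lever below 0.06 rad), for 0.2 s.
3. the loose bolt has been tapped down by more than 3.5 mm, its keeper still shut (((value of joint bolt_left above 0.0035 m and value of joint keeper_left below 0.2 rad) or (value of joint bolt_middle above 0.0035 m and value of joint keeper_middle below 0.2 rad) or (value of joint bolt_right above 0.0035 m and value of joint keeper_right below 0.2 rad))), for 0.1 s.
At the end, for the whole second after the job is handed in: The keeper of the sunken (loose) bolt is held by the fingers, open by more than 0.6 rad; the other two keepers are down (under 0.2 rad) and the lever is up at rest (under 0.06 rad) (((value of joint bolt_left above 0.0035 m and value of joint keeper_left above 0.6 rad and contact force between the fingers and keeper_left above 0.2 N and value of joint each of keeper_middle, keeper_right below 0.2 rad) or (value of joint bolt_middle above 0.0035 m and value of joint keeper_middle above 0.6 rad and contact force between the fingers and keeper_middle above 0.2 N and value of joint each of keeper_left, keeper_right below 0.2 rad) or (value of joint bolt_right above 0.0035 m and value of joint keeper_right above 0.6 rad and contact force between the fingers and keeper_right above 0.2 N and value of joint each of keeper_left, keeper_middle below 0.2 rad)) and value of joint lever below 0.06 rad); the arm keeps its last pose, push and grip.
It fails at once if the lever snaps back (rises faster than 1.5 rad/s, about 0.28 m/s at the ball) (velocity of joint lever below -1.5 rad/s).
It fails at once if the keeper of a bolt that has not sunk is lifted past 0.3 rad ((value of joint keeper_left above 0.3 rad and value of joint bolt_left below 0.0035 m) or (value of joint keeper_middle above 0.3 rad and value of joint bolt_middle below 0.0035 m) or (value of joint keeper_right above 0.3 rad and value of joint bolt_right below 0.0035 m)).
It fails at once if a bystander is moved by more than 40 mm (distance of any of tin_lid, tape_black, marker_1, jar from where it was at the start of the episode above 0.04 m).
It also fails if it takes over 64 s, if anything falls off the work surface, if the arm or the gripper's body presses on something with over 40 N, if the wrist force passes 120 N, or if a joint passes its speed limit or range.

### The arm

A 6-joint arm with a two-finger parallel gripper is mounted at the origin on a cart in front of the work surface, level with it; the furniture and walls round the work are solid. World frame = base frame: x ahead of the robot, y to its left, z up, the work surface at z = 0. Lengths are in m, angles in rad, forces in N, time in s.
With the tool pointing down it reaches from about 0.275 to 0.875 m from the base axis. Payload 12.5 kg.
Tool frame: the origin (TCP) lies midway between the tips of the shut fingers; the grasp point (between the pads) lies env.grip_point_offset behind it (env.grip_point_offset is the distance from the TCP to the grasp point, in m); y points along the fingers, z is the direction in which the jaws open and shut, and the axes are right-handed (so a half turn about y gives the same grasp; the last joint's range is limited). The gripper opens to 85 mm and grips with 20 to 120 N. Pads are 22 mm wide; open, the fingers measure 114 mm over their backs; the gripper's body (76 mm by 85 mm) begins 54 mm behind the grasp point. The pads swing forward as they close: fully open they stand 13 mm farther back than shut.
Start: joints at [-1.216, 0.351, 1.652, -0, 1.139, -0.085], TCP at [0.234, -0.498, 0.231] pointing down, gripper open.
Joint ranges: [-2.75, 2.75], [-0.79, 2.1], [0.01, 2.65], [-1.57, 4.71], [0.07, 3.14], [-2.87, 2.87]. Speed limits (rad/s): [2.22, 2.22, 2.79, 3.14, 3.14, 3.14].

### API

Orientations are given as [roll, pitch, yaw] about the fixed x, y, z axes, in that order (R = Rz(yaw) Ry(pitch) Rx(roll)).
In Python, from bench import env gives the robot as it stands.
- The arm moves only by the shell command python3 -m inch 'ROWS' [FORCE]. ROWS is JSON, a list of rows, each a list of 7 numbers: the opening, from -1 (shut) to 1 (fully open), then the shift along the tool's x, y, z normalised to -1 to 1, where 1 is 300 mm, then the turn, a rotation vector about the tool's x, y, z normalised to -1 to 1, where 1 is 0.1 rad. In form: [[hand, x, y, z, ax, ay, az], ...]. A call has exactly 5 rows; each row shifts and turns the commanded pose from where the row before left it, along the tool's axes as they then stand; what a row does not reach is not made up. A row lasts 1/8 s, in which the tool goes at most 62.5 mm and 10.7 degrees, less where a joint would pass 70% of its speed; a pose out of reach is approached as far as the arm can. A call with a number of a shift or a turn outside -1 to 1 is refused whole. A call with a gripper value outside its range is refused whole. The fingers move at their own pace and stop on an object; FORCE is the grip in N (left out, the last holds). Time passes only in rows, so rows that do not move let the fingers close, or fill a call up. It gives the time, the measured TCP pose, the force and the opening at its end, in the units of the state.
- env.observe(): the state, without advancing time (a new reading comes with each control period).
- env.grab_frame(name): name is "scene" or "top" or "wrist"; returns a dict with "pixels" (384x512x3 uint8, red, green, blue), "intrinsics" (3x3 intrinsics, pixels), "rvec" (rotation vector, rad) and "tvec" (3), from world to camera coordinates, as OpenCV has them. Camera axes: x right, y down, z forward; pixel columns grow to the right and rows downward; lengths in m; the calibration is good to about 2 mm. A picture is of the moment at which its call begins. There is no depth.
- env.close_job(): hands the job in, once; it reports no verdict.
The state is a dict: "time": time; "joints": joint angles; "joint_vel": joint speeds; "tau": joint torques, N m; "tcp_pos": TCP position; "orientation": TCP orientation; "force": force on the tool from outside, world axes, zero at the start; "torque": the same for the moment, N m; "finger_gap": finger opening in m.
Only numpy, scipy, OpenCV 4.12 (cv2) and the standard library are available. Lean on these libraries where they do the work, as an engineer would, in place of code of your own. Each camera call takes 0.05 s, during which the arm holds its last target.

## Working session

There is one attempt and no reset: what is moved stays moved. The work goes in short steps, Python scripts to look and compute and a shell command to move; the robot and the scene stay as the last step left them, time stands still between calls to the robot, and variables do not carry over. Pictures are saved under pics/ and viewed, and the job is handed in when it is done.

```bash
ls; mkdir -p pics
python3 - <<'E'
from bench import env
import cv2
print(env.observe()); print(env.grip_point_offset)
for n in ["scene","top","wrist"]:
    f=env.grab_frame(n); cv2.imwrite(f"pics/{n}0.png",f["pixels"][:,:,::-1]); print(n,f["intrinsics"].tolist(),f["rvec"],f["tvec"])
E
```

```text
pics
{'time': 0.0, 'joints': array([-1.21561625e+00,  3.51239839e-01,  1.65246331e+00, -2.36765078e-05,
        1.13909690e+00, -8.46058870e-02]), 'joint_vel': array([-0.00035852,  0.00100077,  0.00094054,  0.00054999,  0.00025714,
       -0.0011586 ]), 'tau': array([-9.62665617e-04, -5.06110740e+01, -2.91411245e+01, -1.11893878e-04,
        4.55981120e-03, -1.13835375e-05]), 'tcp_pos': array([ 0.23405328, -0.49732767,  0.23074154]), 'orientation': array([-1.57200121e+00,  8.06150065e-05, -2.70179682e+00]), 'force': array([-0.17585937,  0.28290777,  0.57674877]), 'torque': array([ 0.02731163, -0.00852699, -0.01990307]), 'finger_gap': 0.08527558680802803}
0.0187
scene [[486.1185325700518, 0.0, 257.47790739712707], [0.0, 486.1185325700518, 191.58830615111052], [0.0, 0.0, 1.0]] [ 2.19753869 -0.45770715  0.24548057] [-0.44671344  0.3237552   1.66304506]
top [[362.9020204385089, 0.0, 256.4581600490155], [0.0, 362.9020204385089, 201.62764286036722], [0.0, 0.0, 1.0]] [ 2.09976849 -2.15256798  0.17072751] [0.11310819 0.57188003 1.0913208 ]
wrist [[339.38837270913285, 0.0, 254.54413623444376], [0.0, 339.38837270913285, 194.41585346483538], [0.0, 0.0, 1.0]] [-2.45940693  1.56070767  0.20570388] [-0.5492999  -0.03257765  0.37647602]
```

View pics/scene0.png

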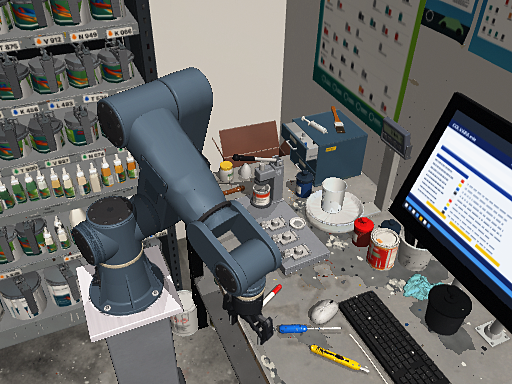

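View pics/top0.png

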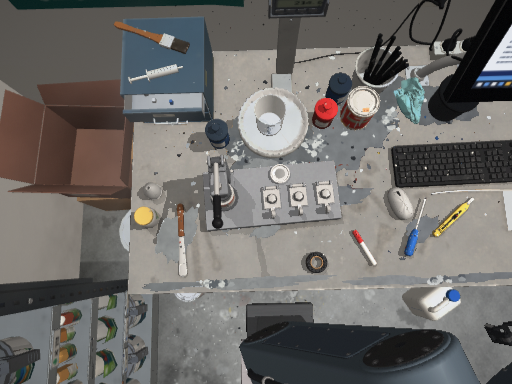

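View pics/wrist0.png

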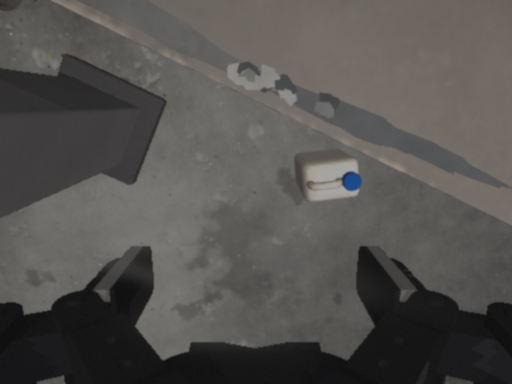

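The top view shows the press at about cols 205-341, rows 160-230, with the ball near (217,224), the heads near (271,199), (298,197) and (324,194), and the tape at (316,262). I'll zoom in next.

```bash
cat > h.py <<'E'
import numpy as np, cv2
from bench import env
def cam(f):
    R=cv2.Rodrigues(np.array(f["rvec"]))[0]; return R,np.array(f["tvec"]).ravel(),np.array(f["intrinsics"])
def ray(f,u,v,z):
    R,t,K=cam(f); d=R.T@np.linalg.solve(K,[u,v,1.]); c=-R.T@t
    return c+d*(z-c[2])/d[2]
def proj(f,p):
    R,t,K=cam(f); q=K@(R@np.array(p)+t); return q[:2]/q[2]
def crop(f,u0,v0,u1,v1,s,name):
    cv2.imwrite(name,cv2.resize(f["pixels"][v0:v1,u0:u1,::-1],None,fx=s,fy=s,interpolation=cv2.INTER_CUBIC))
E
python3 - <<'E'
from h import *
f=env.grab_frame("top"); crop(f,195,145,355,275,5,"pics/t1.png")
for u,v,z in [(271,199,.058),(298,197,.058),(324,194,.058),(217,224,.283)]: print(ray(f,u,v,z))
g=env.grab_frame("scene"); crop(g,200,140,350,290,4,"pics/s1.png")
E
```

```text
[0.58026907 0.05317156 0.058     ]
[ 0.58441315 -0.03131546  0.058     ]
[ 0.59181751 -0.11284987  0.058     ]
[0.48049896 0.19542385 0.283     ]
```

View pics/t1.png

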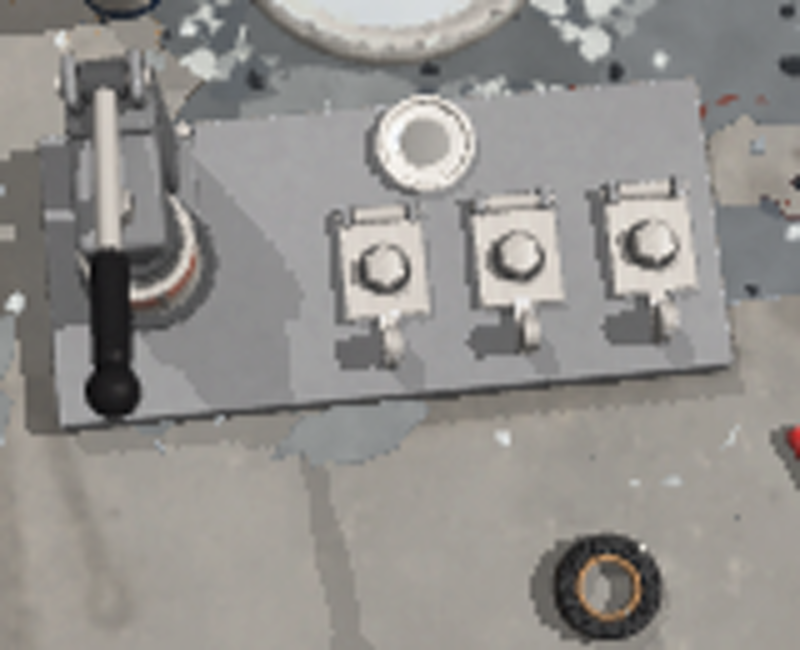

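View pics/s1.png

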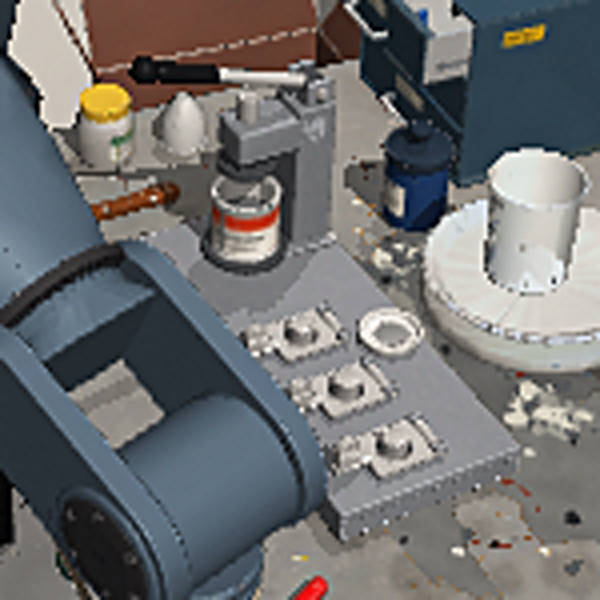

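```bash
cat >> h.py <<'E'
def fit(f,pts):
    from scipy.optimize import least_squares
    def w(p,q):
        c,s=np.cos(p[2]),np.sin(p[2]); return [p[0]+c*q[0]-s*q[1],p[1]+s*q[0]+c*q[1],q[2]]
    fun=lambda p: np.concatenate([proj(f,w(p,q))-uv for uv,q in pts])
    r=least_squares(fun,[.6,.05,0.1],loss="soft_l1"); return r.x,r.fun.reshape(-1,2)
E
python3 - <<'E'
from h import *
f=env.grab_frame("top")
px=lambda x,y:np.array([195+(x+.5)/5-.5,145+(y+.5)/5-.5])
bx=72-190*np.cos(.35)
P=[(px(384,268),(-.015,0,.058)),(px(518,255),(-.015,-.085,.058)),(px(654,242),(-.015,-.170,.058)),(px(113,389),(bx/1000,.150,.283)),
(px(64,427),(-.095,.215,.034)),(px(733,365),(-.095,-.215,.034)),(px(694,80),(.095,-.215,.034)),
(px(393,342),(-.065,0,.068)),(px(528,330),(-.065,-.085,.068)),(px(665,318),(-.065,-.17,.068))]
p,r=fit(f,P); print(p,r.round(2))
c,s=np.cos(p[2]),np.sin(p[2])
W=lambda q:(p[0]+c*q[0]-s*q[1],p[1]+s*q[0]+c*q[1],q[2])
for n,q in dict(ball=(bx/1000,.15,.283),pivot=(.072,.15,.218),hl=(-.015,0,.058),hm=(-.015,-.085,.058),hr=(-.015,-.17,.058),tl=(-.065,0,.061),tm=(-.065,-.085,.061),tr=(-.065,-.17,.061)).items(): print(n,np.round(W(q),4))
print(ray(f,*px(608,587),.01))
g=env.grab_frame("scene")
for q in [(bx/1000,.15,.283),(-.015,-.17,.058),(-.015,0,.058)]: 
  u=proj(g,W(q)); print((u-[200,140])*4)
E
```

```text
[0.59910278 0.05298041 0.06459367] [[-0.07 -0.43]
 [ 0.21 -0.25]
 [ 0.07 -0.07]
 [-0.36  0.53]
 [-1.77  0.08]
 [ 0.22  0.31]
 [ 0.51 -0.6 ]
 [-0.23  0.11]
 [ 0.29  0.04]
 [ 0.4  -0.02]]
ball [0.4832 0.1958 0.283 ]
pivot [0.6613 0.2073 0.218 ]
hl [0.5841 0.052  0.058 ]
hm [ 0.5896 -0.0328  0.058 ]
hr [ 0.5951 -0.1176  0.058 ]
tl [0.5342 0.0488 0.061 ]
tm [ 0.5397 -0.036   0.061 ]
tr [ 0.5452 -0.1209  0.061 ]
[ 0.38307119 -0.08481202  0.01      ]
[142.59076655  69.82569608]
[392.79002762 433.19802842]
[299.76124906 320.77416988]
```

```bash
python3 -m inch '[[1,0,-0.1,0,0,0.75,0],[1,0,-0.1,0,0,0.75,0],[1,0,-0.1,0,0,0.75,0],[1,0,-0.1,0,0,0.75,0],[1,0,-0.03,0,0,0.75,0]]' 60
cat > st.py <<'E'
from h import *
import sys
p=[0.59910278,0.05298041,0.06459367]
o=env.observe(); t=np.array(o["tcp_pos"]); c,s=np.cos(p[2]),np.sin(p[2])
d=t-[p[0],p[1],0]; pp=[c*d[0]+s*d[1],-s*d[0]+c*d[1],d[2]]
print("t %.2f"%o["time"],"press-frame tcp mm",np.round(np.array(pp)*1000,1),"rpy",np.round(o["orientation"],3),"F",np.round(o["force"],1),"gap %.1f"%(o["finger_gap"]*1000))
if len(sys.argv)>3:
  g=np.array([float(a) for a in sys.argv[1:4]])/1000
  from scipy.spatial.transform import Rotation as Ro
  gw=np.array([p[0]+c*g[0]-s*g[1],p[1]+s*g[0]+c*g[1],g[2]])
  R=Ro.from_euler("xyz",o["orientation"])
  Rt=Ro.from_euler("xyz",[-np.pi/2,0,-np.pi+p[2]])
  print("shift (units of 300mm, current tool axes)",np.round(R.inv().apply(gw-t)/.3,3),"turn(units .1)",np.round((R.inv()*Rt).as_rotvec()/.1,2))
E
python3 st.py -106 150 350
```

```text
time: 0.98
tcp_pos: [0.2343, -0.498, 0.3623]
orientation: [-1.568, 0.001, -3.079]
force: [0.7, 0.4, -0.1]
finger_gap: 0.0853
t 0.97 press-frame tcp mm [-399.6 -526.3  362.3] rpy [-1.568e+00  1.000e-03 -3.079e+00] F [ 0.7  0.4 -0.1] gap 85.3
shift (units of 300mm, current tool axes) [-0.973  0.036 -2.257] turn(units .1) [-0.03 -0.02 -0.01]
```

```bash
python3 -m inch '[[1,-0.08,0,-0.19,0,0,0],[1,-0.08,0,-0.19,0,0,0],[1,-0.08,0,-0.19,0,0,0],[1,-0.08,0,-0.19,0,0,0],[1,-0.08,0,-0.19,0,0,0]]' && python3 -m inch '[[1,-0.08,0,-0.19,0,0,0],[1,-0.08,0,-0.19,0,0,0],[1,-0.08,0,-0.19,0,0,0],[1,-0.08,0,-0.19,0,0,0],[1,-0.08,0,-0.19,0,0,0]]'; python3 st.py -106 150 350
```

```text
time: 1.6
tcp_pos: [0.3356, -0.2036, 0.3604]
orientation: [-1.57, 0.001, -3.077]
force: [0.7, -0.1, 0.1]
finger_gap: 0.0855
time: 2.22
tcp_pos: [0.437, 0.0889, 0.3605]
orientation: [-1.571, 0.001, -3.077]
force: [0.7, -0.9, 0.7]
finger_gap: 0.0852
t 2.23 press-frame tcp mm [-159.4   46.3  360.5] rpy [-1.571e+00  1.000e-03 -3.077e+00] F [ 0.7 -0.9  0.7] gap 85.2
shift (units of 300mm, current tool axes) [-0.178  0.035 -0.346] turn(units .1) [-0.    0.   -0.01]
```

```bash
python3 -m inch '[[1,-0.08,0,-0.16,0,0,0],[1,-0.08,0,-0.16,0,0,0],[1,-0.018,0.035,-0.026,0,0,0],[1,0,0,0,0,0,0],[1,0,0,0,0,0,0]]'; python3 st.py -106 150 262
python3 - <<'E'
from h import *
cv2.imwrite("pics/w2.png",env.grab_frame("wrist")["pixels"][:,:,::-1])
f=env.grab_frame("scene");crop(f,160,100,340,235,4,"pics/s2.png")
E
```

```text
time: 2.85
tcp_pos: [0.4831, 0.1927, 0.3501]
orientation: [-1.571, 0.0, -3.078]
force: [-0.0, 0.0, 0.0]
finger_gap: 0.0856
t 2.85 press-frame tcp mm [-106.7  146.9  350.1] rpy [-1.571  0.    -3.078] F [-0.  0.  0.] gap 85.6
shift (units of 300mm, current tool axes) [-0.002  0.294 -0.01 ] turn(units .1) [-0.   -0.01 -0.  ]
```

View pics/w2.png

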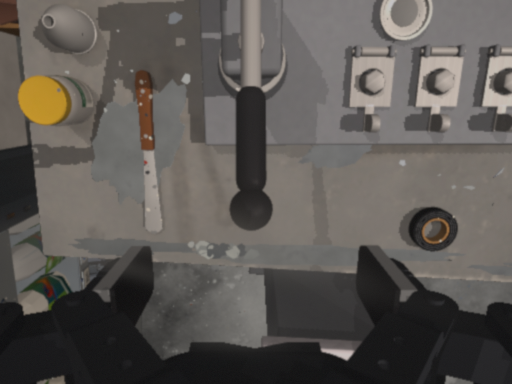

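View pics/s2.png

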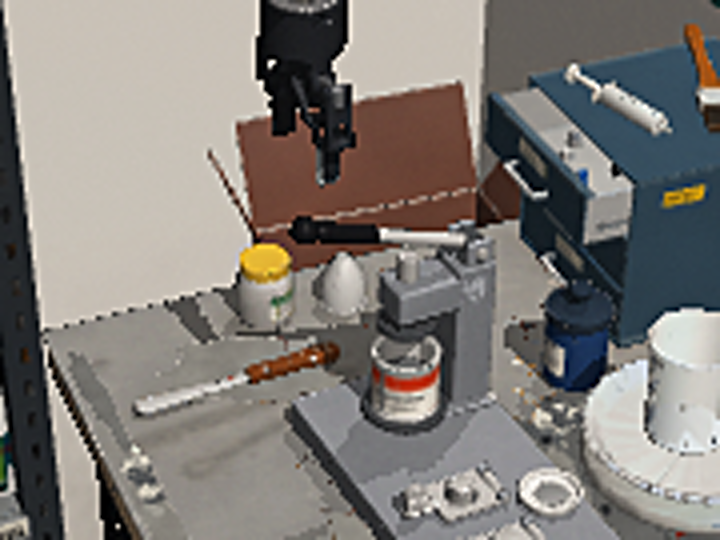

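The wrist view shows the ball at about (251,209), between the fingers. I'll cross-check it and the head positions from this view.

Run:
```python
from h import *
f=env.grab_frame("wrist")
print(ray(f,251,209,.283),"expect .4832 .1958")
for u,v in [(372,81),(440,82),(507,82)]: print(ray(f,u,v,.058))
for q in [(.5841,.052,.058),(.5896,-.0328,.058),(.5951,-.1176,.058)]: print(proj(f,q))
```

```text
[0.48336747 0.19567333 0.283     ] expect .4832 .1958
[0.58455985 0.05664095 0.058     ]
[ 0.58867559 -0.02607814  0.058     ]
[ 0.59386209 -0.1074353   0.058     ]
[375.72990963  81.65300638]
[445.62163357  81.57186995]
[515.49625262  81.49075337]
```

```bash
python3 -m inch '[[1,0,0.1,-0.01,0,0,0],[1,0,0.1,0,0,0,0],[1,0,0.09,0,0,0,0],[-1,0,0,0,0,0,0],[-1,0,0,0,0,0,0]]' 60; python3 st.py -106 150 262;python3 -m inch '[[-1,0,0,0,0,0,0],[-1,0,0,0,0,0,0],[-1,0,0,0,0,0,0],[-1,0,0,0,0,0,0],[-1,0,0,0,0,0,0]]' 60;python3 st.py -106 150 262
python3 - <<'E'
from h import *
cv2.imwrite("pics/w3.png",env.grab_frame("wrist")["pixels"][:,:,::-1])
E
```

```text
time: 3.62
tcp_pos: [0.4837, 0.1966, 0.2642]
orientation: [-1.571, 0.002, -3.077]
force: [-0.1, 1.0, -0.7]
finger_gap: 0.0516
t 3.62 press-frame tcp mm [-105.9  150.8  264.2] rpy [-1.571e+00  2.000e-03 -3.077e+00] F [-0.1  1.  -0.7] gap 51.6
shift (units of 300mm, current tool axes) [0.    0.007 0.003] turn(units .1) [ 0.   -0.   -0.02]
time: 4.25
tcp_pos: [0.4835, 0.1954, 0.264]
orientation: [-1.568, 0.001, -3.077]
force: [-1.7, -10.2, 4.6]
finger_gap: 0.025
t 4.25 press-frame tcp mm [-106.2  149.6  264. ] rpy [-1.568e+00  1.000e-03 -3.077e+00] F [ -1.7 -10.2   4.6] gap 25.0
shift (units of 300mm, current tool axes) [-0.001  0.007 -0.001] turn(units .1) [-0.02  0.   -0.01]
```

View pics/w3.png

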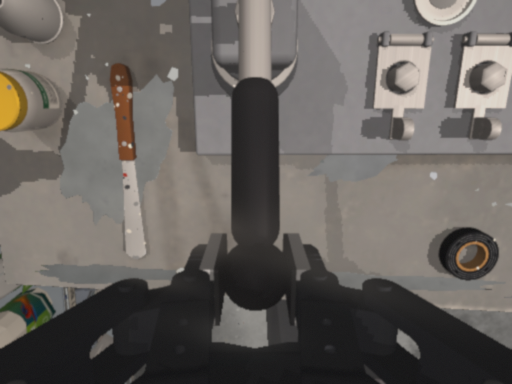

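```bash
python3 -m inch '[[-1,0.004,0.012,0.002,0,0,0],[-1,0.004,0.012,0,0,0,0],[-1,0.004,0.012,0,0,0,0],[-1,0.003,0.012,0,0,0,0],[-1,0.003,0.012,0,0,0,0]]' 80; python3 st.py
python3 - <<'E'
from h import *
cv2.imwrite("pics/w4.png",env.grab_frame("wrist")["pixels"][:,:,::-1])
f=env.grab_frame("scene");crop(f,180,100,340,220,4,"pics/s4.png")
E
```

```text
time: 4.92
tcp_pos: [0.478, 0.195, 0.2461]
orientation: [-1.569, 0.001, -3.077]
force: [-4.8, -8.8, 8.5]
finger_gap: 0.0248
t 4.92 press-frame tcp mm [-111.7  149.6  246.1] rpy [-1.569e+00  1.000e-03 -3.077e+00] F [-4.8 -8.8  8.5] gap 24.8
```

View pics/w4.png

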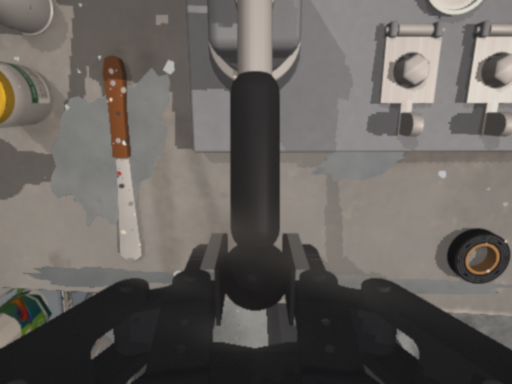

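View pics/s4.png

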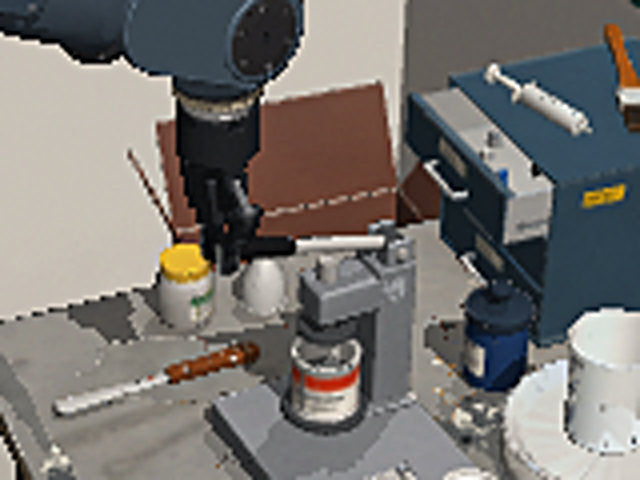

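```bash
python3 -m inch '[[-1,0.006,0.031,0.002,0,0,0],[-1,0.006,0.031,0,0,0,0],[-1,0.004,0.031,0,0,0,0],[-1,0.003,0.032,0,0,0,0],[-1,0,0.032,0,0,0,0]]' && python3 st.py && python3 -m inch '[[-1,0,0.032,0,0,0,0],[-1,-0.003,0.032,0,0,0,0],[-1,-0.003,0.031,0,0,0,0],[-1,-0.006,0.031,0,0,0,0],[-1,-0.006,0.031,0,0,0,0]]'; python3 st.py
```

```text
time: 5.65
tcp_pos: [0.4731, 0.1946, 0.1991]
orientation: [-1.571, 0.003, -3.077]
force: [-4.5, -2.9, 8.8]
finger_gap: 0.0247
t 5.65 press-frame tcp mm [-116.6  149.5  199.1] rpy [-1.571e+00  3.000e-03 -3.077e+00] F [-4.5 -2.9  8.8] gap 24.7
time: 6.28
tcp_pos: [0.4805, 0.1952, 0.1527]
orientation: [-1.571, 0.008, -3.075]
force: [11.0, -4.5, 10.5]
finger_gap: 0.0242
t 6.28 press-frame tcp mm [-109.2  149.6  152.7] rpy [-1.571  0.008 -3.075] F [11.  -4.5 10.5] gap 24.2
```

```bash
python3 -m inch '[[-1,0,0.02,0,0,0,0],[-1,-0.003,0.018,0,0,0,0],[-1,-0.003,0.016,0,0,0,0],[-1,0,0,0,0,0,0],[-1,0,0,0,0,0,0]]'; python3 st.py;  python3 - <<'E'
from h import *
cv2.imwrite("pics/w5.png",env.grab_frame("wrist")["pixels"][:,:,::-1])
f=env.grab_frame("scene");crop(f,180,100,340,220,4,"pics/s5.png")
E
```

```text
time: 6.9
tcp_pos: [0.4847, 0.1955, 0.1381]
orientation: [-1.571, 0.014, -3.074]
force: [13.7, -5.3, 13.9]
finger_gap: 0.0242
t 6.90 press-frame tcp mm [-105.   149.6  138.1] rpy [-1.571  0.014 -3.074] F [13.7 -5.3 13.9] gap 24.2
```

View pics/s5.png

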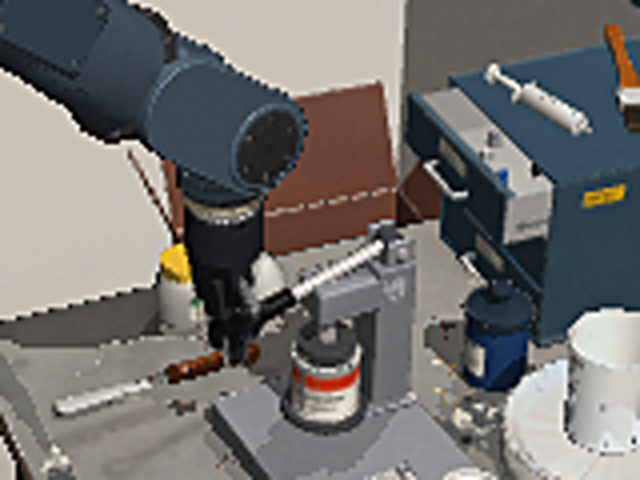

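View pics/w5.png

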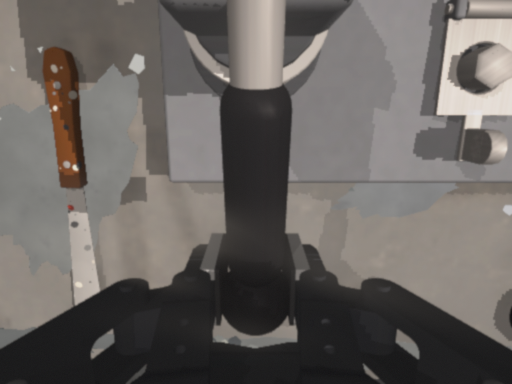

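```bash
python3 -m inch '[[-1,-0.008,0.004,0,0,0,0],[-1,-0.003,0.004,0,0,0,0],[-1,0,0,0,0,0,0],[-1,0,0,0,0,0,0],[-1,0,0,0,0,0,0]]'; python3 st.py
```

```text
time: 7.62
tcp_pos: [0.4857, 0.1955, 0.1347]
orientation: [-1.57, 0.008, -3.073]
force: [5.7, -3.8, 13.1]
finger_gap: 0.0247
t 7.62 press-frame tcp mm [-104.   149.6  134.7] rpy [-1.57   0.008 -3.073] F [ 5.7 -3.8 13.1] gap 24.7
```

Run:
```python
from h import *
f=env.grab_frame("scene");crop(f,210,140,300,200,8,"pics/s6.png")
p=[0.59910278,0.05298041,0.06459367];c,s=np.cos(p[2]),np.sin(p[2])
for th in [0,.5,.6,.65,.7]:
  for r in (.06,.1):
    a=.35-th; q=(.072-r*np.cos(a),.15,.218+r*np.sin(a)); w=(p[0]+c*q[0]-s*q[1],p[1]+s*q[0]+c*q[1],q[2])
    print(th,r,(proj(f,w)-[210,140])*8)
w=(p[0]+c*.072-s*.15,p[1]+s*.072+c*.15,.218);print((proj(f,w)-[210,140])*8)
```

```text
0 0.06 [436.4089265  153.50772092]
0 0.1 [367.22230409 149.28030471]
0.5 0.06 [429.46968492 205.74821526]
0.5 0.1 [356.64112148 236.93248048]
0.6 0.06 [431.34451018 215.08993531]
0.6 0.1 [360.04302775 252.45956482]
0.65 0.06 [432.67894883 219.54232171]
0.65 0.1 [362.40718667 259.83908697]
0.7 0.06 [434.27260826 223.83447583]
0.7 0.1 [365.20250689 266.93894237]
[537.10443807 159.66038199]
```

View pics/s6.png

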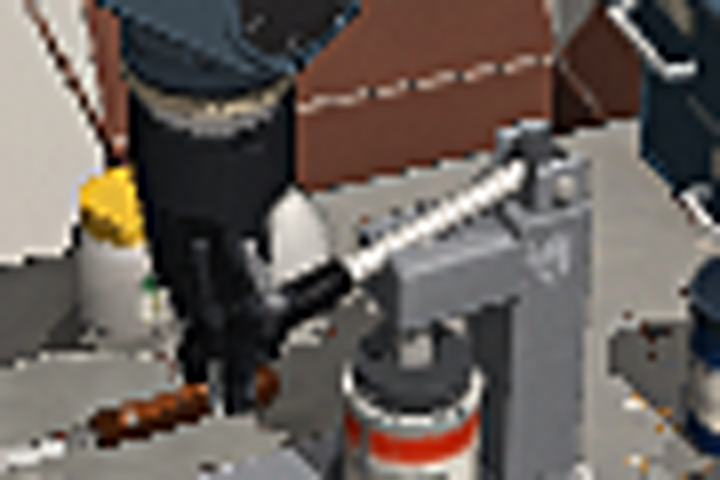

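```bash
python3 -m inch '[[-1,0.01,-0.03,0,0,0,0],[-1,0.009,-0.03,0,0,0,0],[-1,0.007,-0.031,0,0,0,0],[-1,0.006,-0.031,0,0,0,0],[-1,0.004,-0.031,0,0,0,0]]'; python3 st.py;python3 -m inch '[[-1,0.002,-0.032,0,0,0,0],[-1,0.001,-0.032,0,0,0,0],[-1,-0.001,-0.032,0,0,0,0],[-1,-0.002,-0.032,0,0,0,0],[-1,-0.004,-0.031,0,0,0,0]]'; python3 st.py
```

```text
time: 8.3
tcp_pos: [0.4724, 0.1946, 0.1796]
orientation: [-1.57, 0.002, -3.075]
force: [-8.7, -5.4, 8.4]
finger_gap: 0.0247
t 8.30 press-frame tcp mm [-117.3  149.5  179.6] rpy [-1.570e+00  2.000e-03 -3.075e+00] F [-8.7 -5.4  8.4] gap 24.7
time: 8.93
tcp_pos: [0.4719, 0.1945, 0.2265]
orientation: [-1.57, -0.003, -3.075]
force: [-10.2, -4.8, 6.8]
finger_gap: 0.0245
t 8.93 press-frame tcp mm [-117.8  149.4  226.5] rpy [-1.570e+00 -3.000e-03 -3.075e+00] F [-10.2  -4.8   6.8] gap 24.5
```

```bash
python3 -m inch '[[-1,-0.009,-0.03,0,0,0,0],[-1,-0.009,-0.03,0,0,0,0],[-1,-0.01,-0.03,0,0,0,0],[-1,-0.01,-0.025,0,0,0,0],[-1,-0.003,-0.01,0,0,0,0]]'; python3 st.py
```

```text
time: 9.55
tcp_pos: [0.4782, 0.1947, 0.2585]
orientation: [-1.568, -0.021, -3.077]
force: [-25.1, 0.9, -32.5]
finger_gap: 0.0248
t 9.55 press-frame tcp mm [-111.5  149.2  258.5] rpy [-1.568 -0.021 -3.077] F [-25.1   0.9 -32.5] gap 24.8
```

Run:
```python
from h import *
f=env.grab_frame("scene");crop(f,210,140,300,200,8,"pics/s7.png")
cv2.imwrite("pics/w7.png",env.grab_frame("wrist")["pixels"][:,:,::-1])
```

```text
(no output)
```

View pics/s7.png

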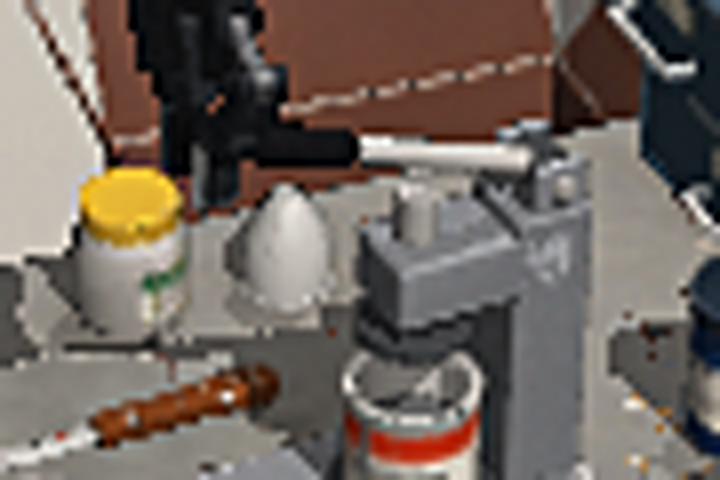

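View pics/w7.png

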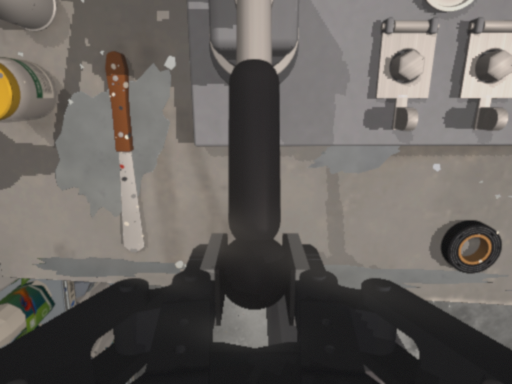

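The lever's back at rest: the rod passes through (366,152) and (436,155), against a prediction of (367,149) and (436,154) at 0 rad. I'll ease off the strain and release.

```bash
python3 -m inch '[[-1,0.006,0.006,0,0,0,0],[-1,0,0,0,0,0,0],[-1,0,0,0,0,0,0],[-1,0,0,0,0,0,0],[-1,0,0,0,0,0,0]]'; python3 st.py
```

```text
time: 10.28
tcp_pos: [0.478, 0.1947, 0.2577]
orientation: [-1.568, -0.016, -3.077]
force: [-21.3, 0.5, -16.3]
finger_gap: 0.0247
t 10.28 press-frame tcp mm [-111.7  149.3  257.7] rpy [-1.568 -0.016 -3.077] F [-21.3   0.5 -16.3] gap 24.7
```

```bash
python3 -m inch '[[1,0,0,0,0,0,0],[1,0,0,0,0,0,0],[1,0,0,0,0,0,0],[1,0,0,0,0,0,0],[1,0,-0.05,0,0,0,0]]'; python3 st.py; python3 -m inch '[[1,0,-0.1,0,0,0,0],[1,0,-0.1,0,0,0,0],[1,0,0,0,0,0,0],[1,0,0,0,0,0,0],[1,0,0,0,0,0,0]]'; python3 st.py -15 0 200
python3 - <<'E'
from h import *
f=env.grab_frame("scene");crop(f,210,140,300,200,8,"pics/s8.png")
cv2.imwrite("pics/w8.png",env.grab_frame("wrist")["pixels"][:,:,::-1])
E
```

```text
time: 10.9
tcp_pos: [0.4832, 0.1954, 0.2762]
orientation: [-1.57, -0.002, -3.077]
force: [0.2, 0.4, -0.3]
finger_gap: 0.0855
t 10.90 press-frame tcp mm [-106.5  149.6  276.2] rpy [-1.570e+00 -2.000e-03 -3.077e+00] F [ 0.2  0.4 -0.3] gap 85.5
time: 11.52
tcp_pos: [0.4832, 0.1954, 0.3356]
orientation: [-1.57, -0.001, -3.077]
force: [-0.7, 0.0, -0.4]
finger_gap: 0.0855
t 11.53 press-frame tcp mm [-106.4  149.6  335.6] rpy [-1.570e+00 -1.000e-03 -3.077e+00] F [-0.7  0.  -0.4] gap 85.5
shift (units of 300mm, current tool axes) [-0.305  0.452  0.499] turn(units .1) [-0.    0.    0.01]
```

View pics/s8.png

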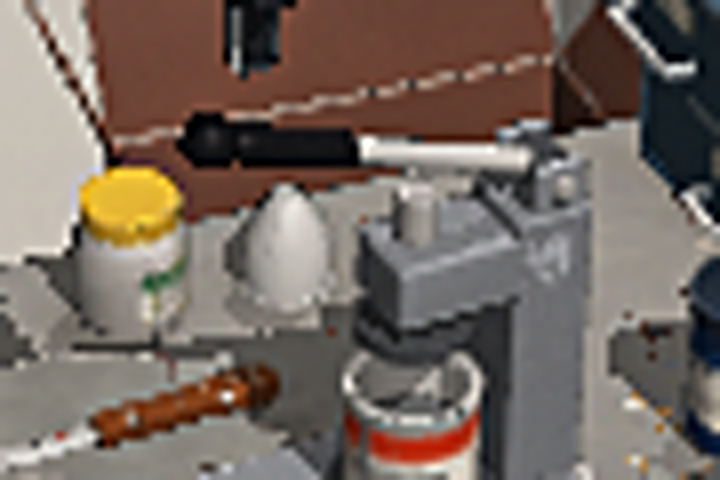

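View pics/w8.png

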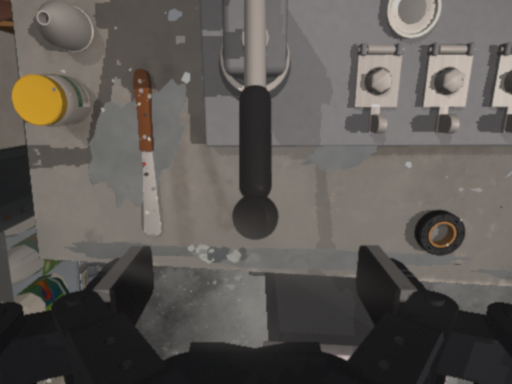

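```bash
python3 -m inch '[[-1,-0.05,0,0.17,0,0,0],[-1,-0.12,0,0.165,0,0,0],[-1,-0.135,0.1,0.164,0,0,0],[-1,0,0.17,0,0,0,0],[-1,0,0.18,0,0,0,0]]'; python3 -m inch '[[-1,0,0.1,0,0,0,0],[-1,0,0,0,0,0,0],[-1,0,0,0,0,0,0],[-1,0,0,0,0,0,0],[-1,0,0,0,0,0,0]]';  python3 st.py -15 0 70
python3 - <<'E'
from h import *
cv2.imwrite("pics/w9.png",env.grab_frame("wrist")["pixels"][:,:,::-1])
f=env.grab_frame("top");crop(f,195,145,355,275,5,"pics/t9.png")
E
```

```text
time: 12.25
tcp_pos: [0.5798, 0.0566, 0.2028]
orientation: [-1.571, 0.0, -3.078]
force: [0.2, 0.3, 0.5]
finger_gap: -0.0002
time: 12.88
tcp_pos: [0.58, 0.0574, 0.1757]
orientation: [-1.571, 0.002, -3.077]
force: [-0.6, 0.8, -0.3]
finger_gap: -0.0002
t 12.88 press-frame tcp mm [-18.8   5.6 175.7] rpy [-1.571e+00  2.000e-03 -3.077e+00] F [-0.6  0.8 -0.3] gap -0.2
shift (units of 300mm, current tool axes) [-0.012  0.352  0.019] turn(units .1) [-0.    0.   -0.02]
```

View pics/w9.png

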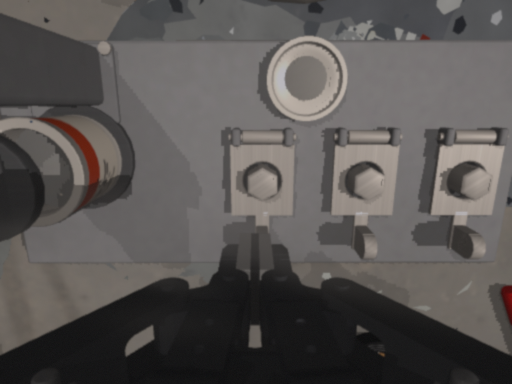

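View pics/t9.png

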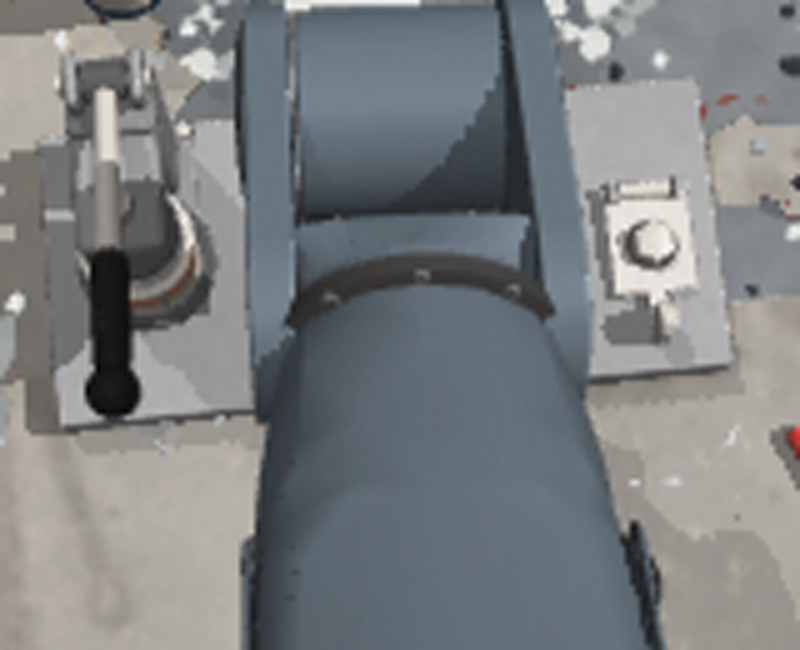

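The wrist view shows the heads at (262,181), (367,181) and (471,181). I'll cast those pixels to points.

Run:
```python
from h import *
f=env.grab_frame("wrist")
for u,v in [(262,181),(367,181),(471,181)]: print(ray(f,u,v,.058))
```

```text
[0.58764575 0.05257317 0.058     ]
[ 0.59294657 -0.02924944  0.058     ]
[ 0.59820041 -0.11034676  0.058     ]
```

```bash
python3 -m inch '[[-1,-0.017,0.15,0.019,0,0,0],[-1,0,0.15,0,0,0,0],[-1,0,0.05,0,0,0,0],[-1,0,0,0,0,0,0],[-1,0,0,0,0,0,0]]'; python3 st.py -13.5 0 58
```

```text
time: 13.65
tcp_pos: [0.5861, 0.052, 0.0714]
orientation: [-1.571, 0.003, -3.077]
force: [0.3, -0.2, -0.1]
finger_gap: -0.0001
t 13.65 press-frame tcp mm [-13.   -0.1  71.4] rpy [-1.571e+00  3.000e-03 -3.077e+00] F [ 0.3 -0.2 -0.1] gap -0.1
shift (units of 300mm, current tool axes) [ 0.002  0.045 -0.   ] turn(units .1) [-0.    0.   -0.03]
```

```bash
python3 -m inch '[[-1,0,0.02,0,0,0,0],[-1,0,0.015,0,0,0,0],[-1,0,0.006,0,0,0,0],[-1,0,0.004,0,0,0,0],[-1,0,0,0,0,0,0]]'; python3 st.py -13.5 0 58
```

```text
time: 14.28
tcp_pos: [0.5851, 0.052, 0.0561]
orientation: [-1.571, 0.0, -3.077]
force: [0.5, 0.3, -0.5]
finger_gap: 0.0001
t 14.28 press-frame tcp mm [-14.   -0.1  56.1] rpy [-1.571  0.    -3.077] F [ 0.5  0.3 -0.5] gap 0.1
shift (units of 300mm, current tool axes) [-0.002 -0.006 -0.   ] turn(units .1) [ 0.  0. -0.]
```

```bash
python3 -m inch '[[-1,0,0.004,0,0,0,0],[-1,0,0.004,0,0,0,0],[-1,0,0,0,0,0,0],[-1,0,0,0,0,0,0],[-1,0,0,0,0,0,0]]'; python3 st.py -13.5 0 58
```

```text
time: 14.9
tcp_pos: [0.585, 0.052, 0.0537]
orientation: [-1.571, -0.0, -3.077]
force: [0.5, -0.5, 0.2]
finger_gap: 0.0001
t 14.90 press-frame tcp mm [-14.1  -0.1  53.7] rpy [-1.571 -0.    -3.077] F [ 0.5 -0.5  0.2] gap 0.1
shift (units of 300mm, current tool axes) [-0.002 -0.014 -0.   ] turn(units .1) [0. 0. 0.]
```

Run:
```python
from h import *
cv2.imwrite("pics/w10.png",env.grab_frame("wrist")["pixels"][:,:,::-1])
f=env.grab_frame("scene");crop(f,225,195,335,275,7,"pics/s10.png")
```

```text
(no output)
```

View pics/w10.png

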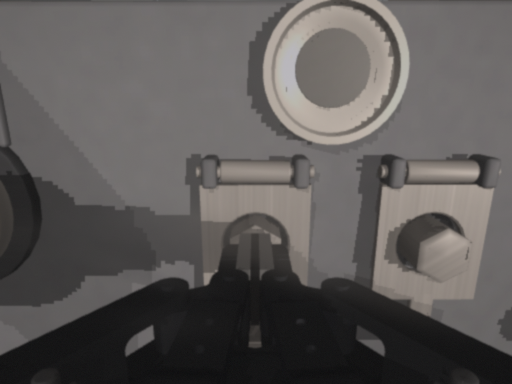

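View pics/s10.png

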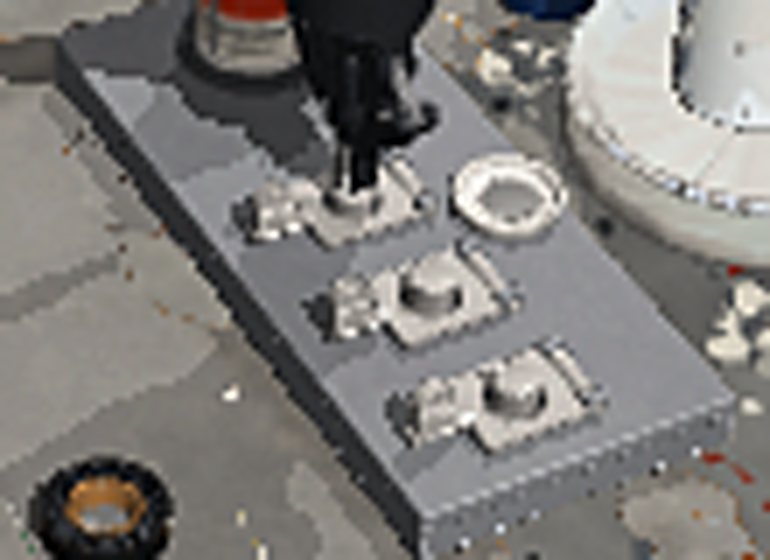

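The left head already looks lower than the others. I'll keep going to see if there's a firm stop near z = 51.5.

```bash
python3 -m inch '[[-1,0,0.004,0,0,0,0],[-1,0,0.004,0,0,0,0],[-1,0,0.003,0,0,0,0],[-1,0,0,0,0,0,0],[-1,0,0,0,0,0,0]]'; python3 st.py -13.5 0 58
```

```text
time: 15.62
tcp_pos: [0.5853, 0.052, 0.0515]
orientation: [-1.571, 0.001, -3.077]
force: [-5.0, 0.1, 13.1]
finger_gap: -0.0
t 15.62 press-frame tcp mm [-13.8  -0.1  51.5] rpy [-1.571e+00  1.000e-03 -3.077e+00] F [-5.   0.1 13.1] gap -0.0
shift (units of 300mm, current tool axes) [-0.001 -0.022 -0.   ] turn(units .1) [-0.    0.   -0.01]
```

Firm stop at 51.5 mm, so the left bolt sank 6.5 mm. I'll raise and verify by picture.

```bash
python3 -m inch '[[-1,0,-0.15,0,0,0,0],[-1,0,-0.15,0,0,0,0],[0,0.05,-0.1,0,0,0,0],[0,0.12,0,0,0,0,0],[0,0,0,0,0,0,0]]'; python3 st.py -65 0 45;python3 - <<'E'
from h import *
f=env.grab_frame("wrist")
cv2.imwrite("pics/w11.png",f["pixels"][:,:,::-1])
f=env.grab_frame("scene");crop(f,225,195,335,275,7,"pics/s11.png")
E
```

```text
time: 16.25
tcp_pos: [0.5326, 0.0487, 0.1707]
orientation: [-1.571, -0.001, -3.077]
force: [0.1, 0.3, 0.6]
finger_gap: 0.0431
t 16.25 press-frame tcp mm [-66.6  -0.  170.7] rpy [-1.571e+00 -1.000e-03 -3.077e+00] F [0.1 0.3 0.6] gap 43.1
shift (units of 300mm, current tool axes) [-0.006  0.419 -0.   ] turn(units .1) [0.   0.   0.01]
```

View pics/w11.png

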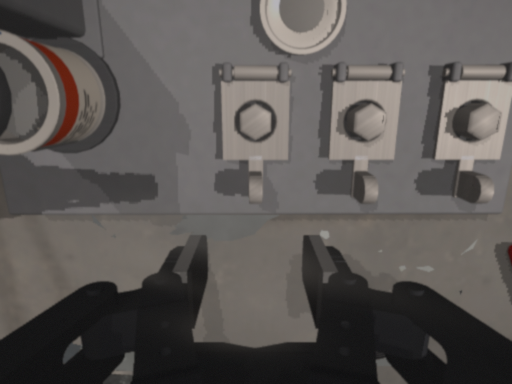

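View pics/s11.png

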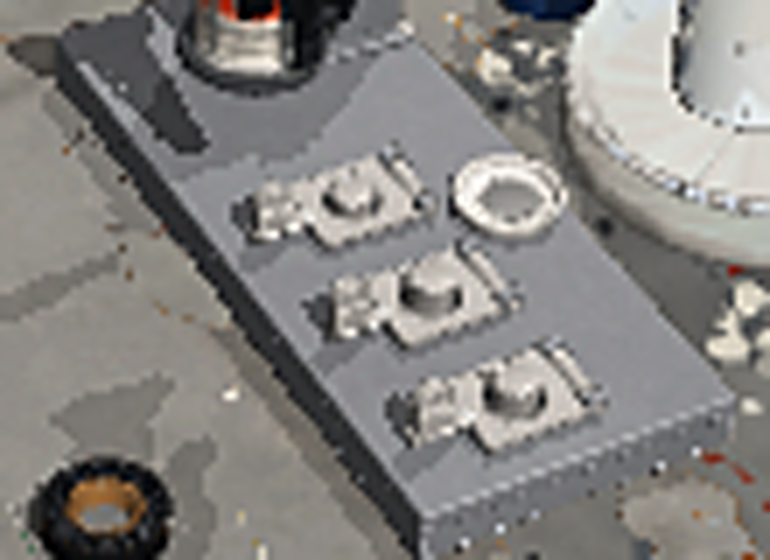

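The left bolt is clearly sunk. Its tab sits at (255,187), centred between the fingers, so I'll descend and grip.

```bash
python3 -m inch '[[0,-0.003,0.15,0,0,0,0],[0,-0.003,0.15,0,0,0,0],[0,0,0.1,0,0,0,0],[0,0,0.018,0,0,0,0],[0,0,0,0,0,0,0]]' 40;  python3 st.py -65 0 45; python3 -m inch '[[-1,0,0,0,0,0,0],[-1,0,0,0,0,0,0],[-1,0,0,0,0,0,0],[-1,0,0,0,0,0,0],[-1,0,0,0,0,0,0]]' 40;  python3 st.py -65 0 45;python3 - <<'E'
from h import *
f=env.grab_frame("wrist")
cv2.imwrite("pics/w12.png",f["pixels"][:,:,::-1])
E
```

```text
time: 16.98
tcp_pos: [0.5367, 0.0488, 0.0454]
orientation: [-1.571, 0.0, -3.077]
force: [0.1, -0.3, -0.1]
finger_gap: 0.0428
t 16.98 press-frame tcp mm [-62.6  -0.1  45.4] rpy [-1.571  0.    -3.077] F [ 0.1 -0.3 -0.1] gap 42.8
shift (units of 300mm, current tool axes) [ 0.008  0.001 -0.   ] turn(units .1) [ 0.  0. -0.]
time: 17.6
tcp_pos: [0.5366, 0.0486, 0.0461]
orientation: [-1.57, 0.002, -3.077]
force: [-1.2, -2.7, 6.5]
finger_gap: 0.0091
t 17.60 press-frame tcp mm [-62.6  -0.4  46.1] rpy [-1.570e+00  2.000e-03 -3.077e+00] F [-1.2 -2.7  6.5] gap 9.1
shift (units of 300mm, current tool axes) [ 0.008  0.004 -0.001] turn(units .1) [-0.    0.   -0.02]
```

View pics/w12.png

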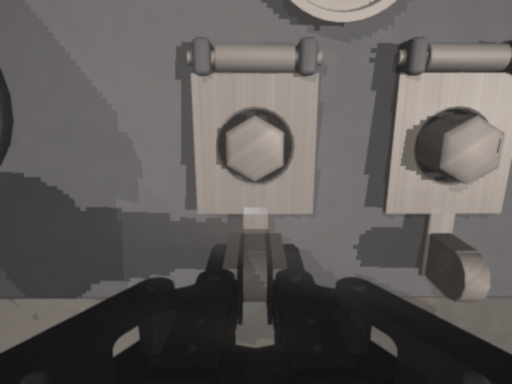

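```bash
python3 -m inch '[[-1,-0.006,-0.021,0,0,0,0],[-1,-0.007,-0.021,0,0,0,0],[-1,-0.009,-0.02,0,0,0,0],[-1,-0.01,-0.02,0,0,0,0],[-1,-0.012,-0.018,0,0,0,0]]' 60;  python3 st.py; python3 -m inch '[[-1,-0.013,-0.018,0,0,0,0],[-1,-0.015,-0.016,0,0,0,0],[-1,-0.015,-0.016,0,0,0,0],[-1,-0.017,-0.014,0,0,0,0],[-1,-0.017,-0.013,0,0,0,0]]';  python3 st.py;python3 - <<'E'
from h import *
f=env.grab_frame("wrist")
cv2.imwrite("pics/w13.png",f["pixels"][:,:,::-1])
f=env.grab_frame("scene");crop(f,225,185,335,265,7,"pics/s13.png")
E
```

```text
time: 18.27
tcp_pos: [0.5492, 0.0494, 0.0748]
orientation: [-1.571, -0.0, -3.077]
force: [6.1, -3.2, -12.1]
finger_gap: 0.0088
t 18.27 press-frame tcp mm [-50.   -0.4  74.8] rpy [-1.571 -0.    -3.077] F [  6.1  -3.2 -12.1] gap 8.8
time: 18.9
tcp_pos: [0.572, 0.051, 0.098]
orientation: [-1.571, -0.001, -3.077]
force: [2.0, -4.8, -14.6]
finger_gap: 0.0085
t 18.90 press-frame tcp mm [-27.2  -0.3  98. ] rpy [-1.571e+00 -1.000e-03 -3.077e+00] F [  2.   -4.8 -14.6] gap 8.5
```

View pics/w13.png

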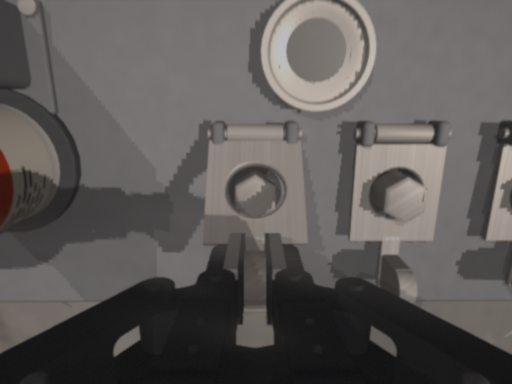

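View pics/s13.png

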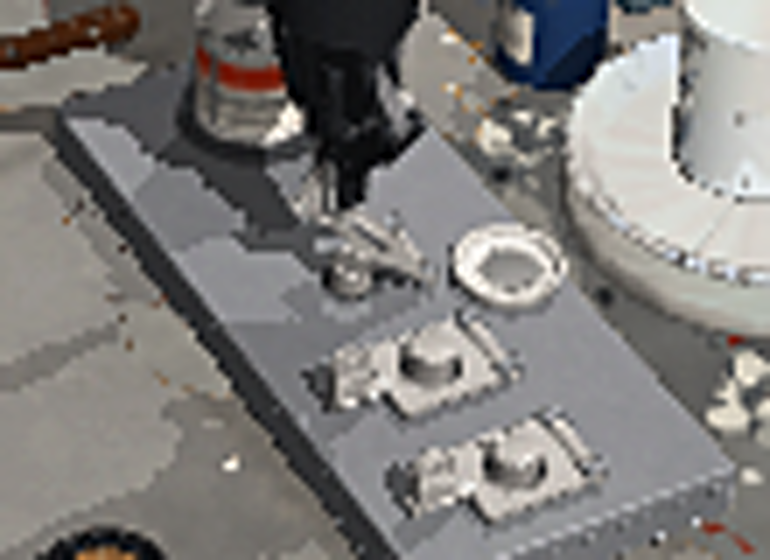

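```bash
python3 -m inch '[[-1,-0.018,-0.009,0,0,0,0],[-1,-0.018,-0.009,0,0,0,0],[-1,-0.014,-0.005,0,0,0,0],[-1,0,0,0,0,0,0],[-1,0,0,0,0,0,0]]' 60;  python3 st.py;python3 - <<'E'
from h import *
f=env.grab_frame("wrist")
cv2.imwrite("pics/w14.png",f["pixels"][:,:,::-1])
f=env.grab_frame("scene");crop(f,200,140,335,240,6,"pics/s14.png")
f=env.grab_frame("top");crop(f,120,145,380,275,3,"pics/t14.png")
E
```

```text
time: 19.62
tcp_pos: [0.5869, 0.052, 0.1055]
orientation: [-1.571, -0.001, -3.077]
force: [-1.3, -5.3, -5.2]
finger_gap: 0.0088
t 19.62 press-frame tcp mm [-12.2  -0.2 105.5] rpy [-1.571e+00 -1.000e-03 -3.077e+00] F [-1.3 -5.3 -5.2] gap 8.8
```

View pics/s14.png

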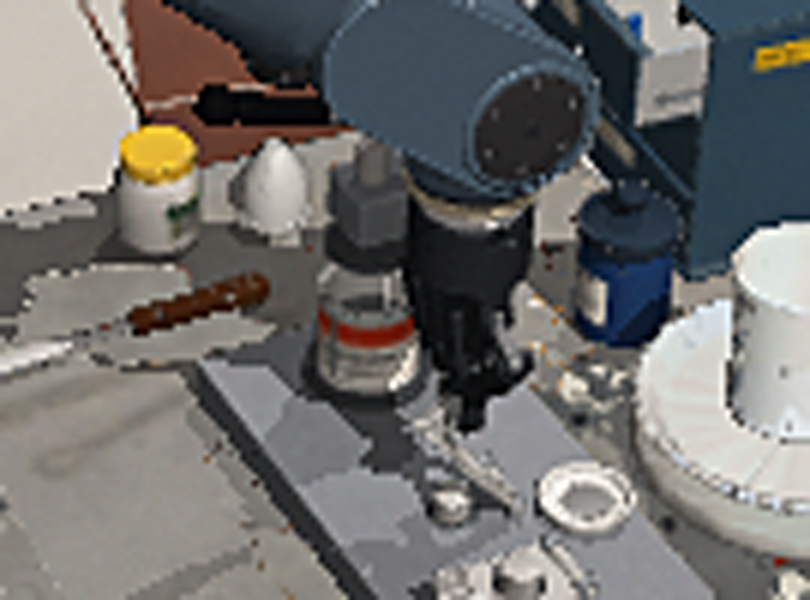

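View pics/w14.png

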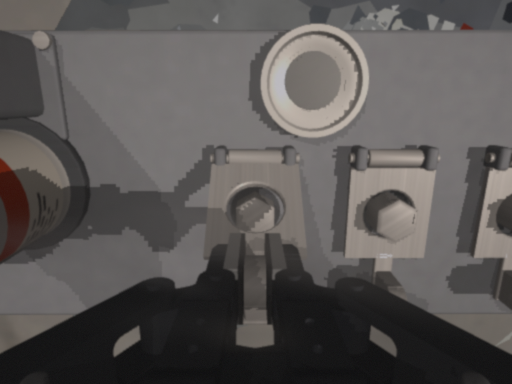

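View pics/t14.png

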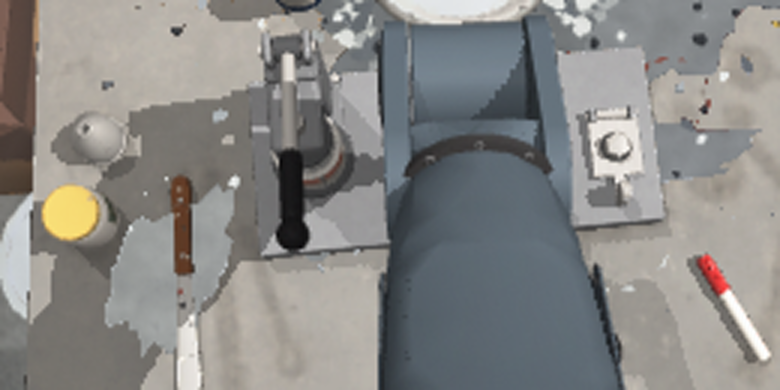

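Run:
```python
from h import *
f=env.grab_frame("wrist"); p=[0.59910278,0.05298041,0.06459367];c,s=np.cos(p[2]),np.sin(p[2])
for th in (0,.5,.7,.8,.9,1,1.1):
  for y in(.026,-.026):
    q=(.021-.055*np.cos(th),y,.041+.055*np.sin(th)); w=(p[0]+c*q[0]-s*q[1],p[1]+s*q[0]+c*q[1],q[2]); print(th,y,proj(f,w).round(0))
```

```text
0 0.026 [215. 242.]
0 -0.026 [295. 242.]
0.5 0.026 [210. 250.]
0.5 -0.026 [301. 250.]
0.7 0.026 [207. 246.]
0.7 -0.026 [303. 246.]
0.8 0.026 [206. 243.]
0.8 -0.026 [305. 243.]
0.9 0.026 [205. 238.]
0.9 -0.026 [306. 238.]
1 0.026 [204. 232.]
1 -0.026 [307. 232.]
1.1 0.026 [202. 225.]
1.1 -0.026 [308. 225.]
```

The front-edge corners at (205,257) and (307,257) are 102 px apart, which fits about 0.9 rad. The tool's path along the arc gives about 0.95 rad. The grip is holding, the other keepers are down and the lever's up.

```bash
python3 -c "
from bench import env
print(env.close_job())"; python3 st.py
```

```text
the job is handed in; nothing more can be done
None
the job is handed in; nothing more can be done
```

I worked the press once, found the loose bolt on the left, and handed the job in at about 20 s with the left keeper still gripped open. No verdict came back.

- **Lever:** I pinched the ball, pulled it to the end of its stroke and eased it back up at about 0.4 rad/s. In the scene picture, the rod lined up with the 0.70 rad prediction at the bottom and with 0 to 0.02 rad on return. Up to about 30 N built up against the top stop because the ball had slipped a few millimetres in the pads. I eased some of it off, to about 16 N, before opening the fingers, and the lever stayed at rest.
- **Bolts:** I tapped the left bolt first. It sank to a firm stop at 51.5 mm, which is 6.5 mm down, with 13 N on the tool. The pictures then showed its head lower than the other two. I did not tap the middle and right bolts, since the loose one was already found.
- **Keeper:** I lifted only the left keeper and was holding it with a 60 N grip setting and an 8.8 mm finger gap. The plate's width in the wrist picture gives about 0.9 rad, and the tool's path gives about 0.95 rad. The plate's row position in that same picture was 10 to 20 pixels away from the model, so the angle is approximate, but it is clearly above 0.6.
- **Other checks:** The last pictures showed the lever up and the middle and right keepers down. The lid, jar and marker looked where they were. The arm hid the tape in the last pictures, but it was in place shortly before and nothing had gone near it.

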